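# Gauge a cigar tube in the V rests

### The job

Take the red-capped aluminium tube out of the rack and lay it in the V rests of the bench gauge, sliding it round end first under the gauge's sprung foot until the end meets the stop. Press it down into the V, firmly with about a kilo's push but not hard enough to dent it, so that it bears on both faces, and finish while still holding it pressed there with the gripper so that its size can be read. Keep the gripper off the indicator and its stand, and leave the blue-capped tube, the paste jar and the white mould where they are.

Things in the scene. Friction and masses are not known exactly. Their poses are not given: they have to be found in the camera images.
- tube: the red-capped aluminium cigar tube to be gauged: a rigid smooth cylinder 22 mm in diameter and 185 mm long overall, about 70 g, lying level. Origin on its axis at mid-length; its x axis runs along the tube towards the hemispherical (round, bare aluminium) end. The red cap is the last 45 mm at the other, flat end, flush with the tube
- tube_tip (a point): the very tip of the tube's round end, on its axis, 92.5 mm from the tube's origin
- spare: a like tube with a blue cap, lying in the same rack parallel to the red one, 90 mm from it, pointing the same way; to be left alone
- rack: fixed wooden tube rack, board 170 (x) by 150 mm (y); origin at its underside's centre. Two notched rails along y, centred at x = +-62 mm, leave 112 mm between them for fingers, clear down to the board's top at 10 mm. Notches 24 mm wide at y = -45, 0, 45 mm, floors 34 mm and teeth 42 mm high. The tubes lie along x in the outer notches (red in either), axes 45 mm high, round ends to +x
- gauge: fixed green bench gauge; origin on the table under the V, x along the V to the end stop, z up. Base 100 mm wide, 18 mm high, x = -98 to 168 mm. V rests (90 degrees, open upwards, 50 mm wide, 59 mm high) at x = -80 to -58 and 50 to 96 mm, fingers have room between. A seated tube's axis is at y = 0, z = 60 mm. Steel stop, 68 mm high, face at x = 100 mm: a tube home there has its origin at x = 7.5 mm
- seat (a point): the point of the end stop's face that the tip of a seated tube touches: 100 mm along the gauge's x from its origin, 60 mm above the table; its axes are the gauge's
- vee_left: the two hardened V faces on the gauge's +y side (one on each rest), sloping 45 degrees, 18 mm wide, upper edge 59 mm above the table; origin as the gauge's
- vee_right: the two hardened V faces on the gauge's -y side, mirror image of the left ones; origin as the gauge's
- indicator: stand and digital indicator over the far rest, not to be touched; origin and axes as the gauge's. Column 22 mm thick, 165 mm high at x = 140 mm; green arm x = 76 to 162, z = 92 to 123 mm; round case 57 mm across at x = 74 to 94, z = 107 to 176 mm; stem at x = 85 mm down to z = 88 mm. So lower the tube with its tip short of x = 70 mm, then slide it along the V
- foot_tip (a point): lowest point of the indicator's sprung foot, a 6 mm steel ball on a thin spindle at gauge x = 85 mm, 68 mm above the table at rest (3 mm lower than the top of a seated tube); the tube's round end lifts it as it slides beneath
- foot (a joint): height of the sprung foot in m: 0 at rest, grows as the foot is lifted, at most 0.010; about 0.003 on a seated tube; pushes down with about 1 N
- paste: amber glass paste jar with brass lid, 60 mm across, 65 mm high; origin at the centre of its underside; to be left alone
- mould: white plastic cigar mould half, 115 x 260 x 26 mm, lying flat; origin at the centre of its underside; to be left alone
There are look-alikes about, which are no part of the job. What is shaped like the tube but green is not meant.

How it is judged:
On the way, in this order (a step that is already met when the one before it is completed fails the run):
1. the red-capped tube is lifted out of the rack (z of tube in the frame of rack above 0.065 m and contact force between tube and rack below 0.05 N), for 0.1 s.
2. the tube lies in the V under the lifted foot, home at the stop (x of tube_tip in the frame of seat above -0.003 m and z of tube in the frame of seat below 0.002 m and value of joint foot above 0.0015 m), for 0.1 s.
At the end, for the whole second after the job is handed in: Still held by the fingers and at rest: the red-capped tube lies along the V (within 1.5 degrees, at most 2 mm above its seat), tip within 3 mm of the stop's face and 4.5 mm of the seat point, foot lifted over 1.5 mm, at least 2 N on the left V faces and 2 N on the right ones (all of step 2 and distance between tube_tip and seat below 0.0045 m and angle between the x axis of tube and the x axis of gauge, either way round below 0.026 rad and contact force between tube and vee_left above 2 N and contact force between tube and vee_right above 2 N and contact force between the fingers and tube above 3 N and linear speed of tube below 0.01 m/s); the arm keeps its last pose, push and grip.
It fails at once if the blue-capped tube, the jar or the mould is moved more than 15 mm (distance of any of spare, paste, mould from where it was at the start of the episode above 0.015 m).
It fails at once if the gripper or arm knocks the indicator or its stand (more than 3 N) (contact force between any of the fingers, the arm and indicator above 3 N).
It fails at once if the tube is forced against a V face with more than 50 N (contact force between tube and vee_left above 50 N or contact force between tube and vee_right above 50 N).
It also fails if it takes over 54 s, if anything falls off the work surface, if the arm or the gripper's body presses on something with over 40 N, if the wrist force passes 120 N, or if a joint passes its speed limit or range.

### The arm

A 7-joint arm with a two-finger parallel gripper is mounted at the origin on the work surface. World frame = base frame: x ahead of the robot, y to its left, z up, the work surface at z = 0. Lengths are in m, angles in rad, forces in N, time in s.
With the tool pointing down it reaches from about 0.425 to 0.925 m from the base axis. Payload 6.8 kg.
Tool frame: the origin (TCP) lies at the very end of the fingers, on their centre line; the grasp point (between the pads) lies 19 mm behind it; z points along the fingers, y is the line along which they close (so a half turn about z gives the same grasp; the last joint's range is limited). The gripper opens to 85 mm and grips with 20 to 120 N. Pads are 22 mm wide; open, the fingers measure 114 mm over their backs; the gripper's body (76 mm by 85 mm) begins 54 mm behind the grasp point. The pads swing forward as they close: fully open they stand 13 mm farther back than shut.
Start: joints at [-1.381, 0.477, 0.022, 1.555, -0.011, 1.109, -0.083], TCP at [0.198, 0.645, 0.231] pointing down, gripper open.
Joint ranges: [-2.96, 2.96], [-0.34, 2.1], [-1.41, 1.46], [0.24, 2.44], [-1.37, 4.51], [0.17, 1.92], [-2.96, 2.96]. Speed limits (rad/s): [2.39, 2.39, 3.14, 3.14, 3.14, 3.14, 3.14].

### API

Orientations are given as a rotation vector (axis times angle).
In Python, from bench import get_obs, viewer, r gives the robot as it stands. The module is installed in compiled form; this text tells all that it offers.
- The arm moves only by the tool play_rows, never from a script. Its argument "commands" is a list that holds one entry, the list of rows, each a list of 5 numbers: the gripper's target within -1 to 1 (shut at 1, half-way at 0, fully open at -1), then the shift along the tool's x, y, z scaled (see below), then the turn about the tool's z scaled (see below). A call has 1 to 12 rows; each row is the pose to reach, as a shift and turn from the pose commanded when the call began, along the tool's axes at that moment; what a row does not reach only later rows make up. The controller multiplies each number of a shift by 0.2 m and each number of a turn by pi/2 rad. A row lasts 1/12 s, in which the tool goes at most 41.7 mm and 7.16 degrees, less where a joint would pass 70% of its speed; a pose out of reach is approached as far as the arm can. A call with a number of a shift or a turn outside -1 to 1 is refused whole. A call with a gripper value outside its range is refused whole. The fingers move at their own pace and stop on an object; "grip_force" is the grip in N (left out, the last holds). Time passes only in rows, so rows that repeat a pose let the fingers close. It gives the time, the measured TCP pose, the force, the opening and the grip force at its end, in the units of the state.
- get_obs(): the state, without advancing time (a new reading comes with each control period).
- viewer.grab_frame(name): name is "scene" or "top"; returns a dict with "pixels" (384x512x3 uint8, red, green, blue), "fovy" (degrees; the focal length in pixels is half the picture's height over the tangent of half this angle, whatever the lens; pixels are square), "cx", "cy" (the principal point, pixels), "distortion" ([k1, k2, p1, p2, k3] as OpenCV has them; the pictures are not rectified), "world_to_cam" (4x4, takes a point from world to camera coordinates). Camera axes: x right, y up, looking along -z (the intrinsics and any distortion apply to the point x, -y, -z); pixel columns grow to the right and rows downward; lengths in m; the calibration is good to about 2 mm. A picture is of the moment at which its call begins. There is no depth.
- r.hand_in(): hands the job in; it is judged then, once.
Trained networks look in a picture, given as the dict that the camera call returned (one of the last four; its "shot" number tells which), for a name from the list of things; names that differ only in an ending like _2 or _b are one class to them, and where a whole thing is asked for, a point or a joint stands for the part that bears it (a point fixed in the world has none). Each returns a list of dicts, best first, with "score" (0 to 1); they miss things now and then, are a little off and sometimes report something else, mostly with a low value. They report only what shows in the picture. A call takes as long as a camera call. They do not tell look-alikes from the thing itself.
- viewer.trace(picture, thing): "pixels" (384x512 bool, what is visible of it) and "rect" ([left, top, right, bottom] in pixels, round what is visible of it).
The state is a dict: "clock": time; "joints": joint angles; "qvel": joint speeds; "tau": joint torques, N m; "tcp_pos": TCP position; "orientation": TCP orientation; "contact_force": force on the tool from outside, world axes, zero at the start; "moment": the same for the moment, N m; "grip_width": finger opening in m; "gripper_force": force on a finger pad.
Only numpy, scipy, OpenCV 4.12 (cv2) and the standard library are available. Lean on these libraries where they do the work, as an engineer would, in place of code of your own. Each camera call takes 0.05 s, during which the arm holds its last target. There are 200 camera calls.

## Working session

There is one attempt and no reset: what is moved stays moved. The work goes in short steps, Python scripts to look and compute and a tool call to move; the robot and the scene stay as the last step left them, time stands still between calls to the robot, and variables do not carry over. Pictures are saved under pics/ and viewed, at most 10 in all, crops included, and the job is handed in when it is done.

Besides the shell and the picture viewer there is one more tool, called after "Emit:" by a JSON object that holds its "api" and its "payload". play_rows: Moves the arm, as the interface text tells. Shifts and turns lie within -1 to 1; 1 stands for 0.2 m of shift or pi/2 rad of turn. Its arguments: {"type":"object","properties":{"commands":{"type":"array","items":{"type":"array","items":{"type":"array","items":{"type":"number","minimum":-1,"maximum":1}}}},"grip_force":{"type":"number"}},"required":["commands"]}

```bash
mkdir -p pics
cat > h.py <<'E'
import numpy as np, cv2
from bench import get_obs, viewer, r
def K(p):
    f=192/np.tan(np.radians(p["fovy"])/2)
    return np.array([[f,0,p["cx"]],[0,f,p["cy"]],[0,0,1.]])
def ext(p):
    return np.diag([1,-1,-1.,1])@np.array(p["world_to_cam"])
def proj(p,X):
    M=ext(p); rv,_=cv2.Rodrigues(M[:3,:3])
    return cv2.projectPoints(np.float64(X).reshape(-1,1,3),rv,M[:3,3],K(p),np.float64(p["distortion"]))[0].reshape(-1,2)
def ray(p,uv):
    M=ext(p); n=cv2.undistortPoints(np.float64(uv).reshape(-1,1,2),K(p),np.float64(p["distortion"])).reshape(-1,2)
    d=np.c_[n,np.ones(len(n))]@M[:3,:3]; c=-M[:3,:3].T@M[:3,3]
    return c,d/np.linalg.norm(d,axis=1)[:,None]
def onz(p,uv,z):
    c,d=ray(p,uv); return c+d*((z-c[2])/d[:,2])[:,None]
def save(p,n):cv2.imwrite(n,cv2.cvtColor(p["pixels"],cv2.COLOR_RGB2BGR))
E
python3 - <<'E'
from h import *
print(get_obs())
for n in("scene","top"):
    p=viewer.grab_frame(n); save(p,f"pics/{n}0.png")
    print(n,p["fovy"],p["cx"],p["cy"],p["distortion"],np.round(p["world_to_cam"],3).tolist())
    for t in("tube","spare","rack","gauge","indicator","paste","mould","foot_tip"):
        for d in viewer.trace(p,t)[:3]:
            m=d["pixels"]; v,u=np.nonzero(m); print(t,round(d["score"],2),d["rect"],m.sum(),(u.mean().round(),v.mean().round()))
E
```

```text
{'clock': 0.0, 'joints': array([-1.38109043,  0.47782492,  0.02231852,  1.55642748, -0.01149373,
        1.10925941, -0.08312802]), 'qvel': array([ 0.00046095,  0.00054541,  0.00167783,  0.00025443, -0.00051878,
       -0.000757  , -0.00141446]), 'tau': array([ 5.83587662e-04, -5.96438956e+01,  1.60837054e+00, -2.81191814e+01,
        1.25367130e-02,  9.35553282e-03, -1.84676901e-05]), 'tcp_pos': array([0.1978953 , 0.6447441 , 0.23031876]), 'orientation': array([-4.66021114e-01, -3.10669590e+00,  2.80530921e-03]), 'contact_force': array([-0.09495004,  0.70951833, -0.37029099]), 'moment': array([ 0.01450069, -0.04020982,  0.02350219]), 'gripper_force': 0.0, 'grip_width': 0.08519670350286326}
scene 55.63092208875163 258.36217226290654 195.11430060937784 [-0.03612707  0.          0.          0.          0.        ] [[0.537, 0.844, -0.001, -0.252], [-0.588, 0.375, 0.717, 0.225], [0.605, -0.384, 0.698, -1.42], [0.0, 0.0, 0.0, 1.0]]
tube 0.79 [168.6, 209.2, 224.8, 237.9] 451 (np.float64(197.0), np.float64(225.0))
tube 0.72 [108.6, 188.1, 168.2, 207.6] 377 (np.float64(137.0), np.float64(198
[... 959 characters left out ...]
loat64(351.0), np.float64(300.0))
tube 0.56 [308.8, 192.9, 342.4, 249.8] 445 (np.float64(326.0), np.float64(221.0))
spare 0.82 [336.2, 179.9, 368.3, 236.6] 428 (np.float64(352.0), np.float64(209.0))
rack 0.56 [303.6, 187.0, 368.1, 254.7] 1632 (np.float64(336.0), np.float64(218.0))
gauge 0.89 [168.8, 172.0, 253.8, 213.8] 2475 (np.float64(210.0), np.float64(193.0))
indicator 0.92 [163.8, 179.7, 198.3, 207.3] 473 (np.float64(180.0), np.float64(193.0))
paste 0.52 [230.2, 112.1, 251.7, 131.8] 323 (np.float64(238.0), np.float64(121.0))
paste 0.38 [197.3, 179.6, 244.0, 192.9] 46 (np.float64(222.0), np.float64(185.0))
mould 0.7 [304.0, 112.4, 383.5, 157.8] 2854 (np.float64(343.0), np.float64(133.0))
```

```bash
python3 -c "
import cv2,numpy as np
a=cv2.imread('pics/scene0.png')[120:290,95:365];b=cv2.imread('pics/top0.png')[100:320,140:400]
a=cv2.resize(a,None,fx=1.75,fy=1.75,interpolation=2);b=cv2.resize(b,None,fx=1.15,fy=1.15)
cv2.imwrite('pics/c0.png',cv2.resize(cv2.imread('pics/scene0.png')[120:290,95:365],(794,500),interpolation=2))
cv2.imwrite('pics/c1.png',cv2.resize(cv2.imread('pics/top0.png')[100:320,140:400],(709,600),interpolation=2))"
```

```text
(no output)
```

View pics/c0.png

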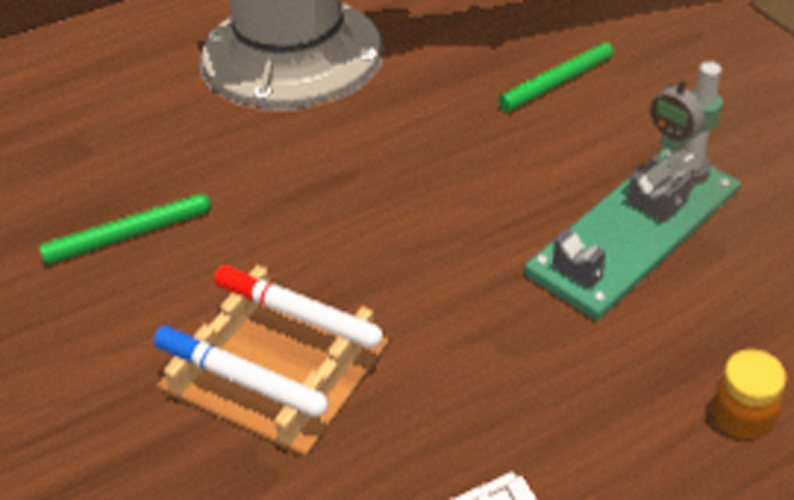

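View pics/c1.png

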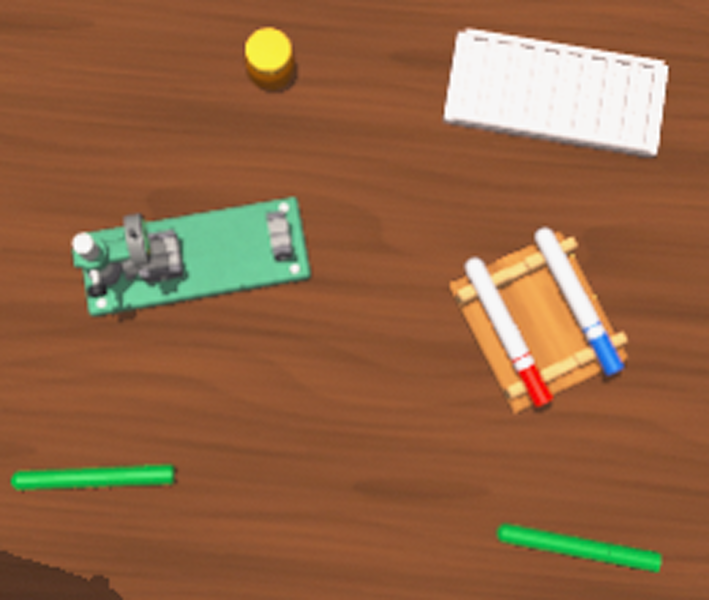

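The red tube sits in the rack's left notch: scene crop about (300,305) and top crop about (508,330). The gauge stands to the left in the top view, with its stop pointing towards +y. I'll fit models of the tube and the gauge to both views.

```bash
cat > fit.py <<'E'
from h import *
from scipy.optimize import minimize
S=8
def hull(p,X):
    return cv2.convexHull(proj(p,X).astype(np.float32)).reshape(-1,2)
def ras(p,polys,box):
    l,t,R,b=box; m=np.zeros(((b-t)*S,(R-l)*S),np.uint8)
    for q in polys: cv2.fillConvexPoly(m,np.round(((q-[l,t]+.5)*S)).astype(np.int32),255)
    return cv2.resize(m,(R-l,b-t),interpolation=cv2.INTER_AREA)/255.
def pose(x,y,yaw,z=0):
    c,s=np.cos(yaw),np.sin(yaw); return lambda P:np.asarray(P)@np.array([[c,s,0],[-s,c,0],[0,0,1]])+[x,y,z]
def bx(x0,x1,y0,y1,z0,z1): return [[a,b,c] for a in(x0,x1) for b in(y0,y1) for c in(z0,z1)]
a=np.linspace(0,2*np.pi,24,endpoint=False); R=.011
TUBE=[[-.0925,R*np.cos(t),R*np.sin(t)] for t in a]+[[.0815+R*np.sin(e),R*np.cos(e)*np.cos(t),R*np.cos(e)*np.sin(t)] for e in np.linspace(0,1.57,6) for t in a]
BASE=bx(-.098,.168,-.05,.05,0,.018)
OCC=[bx(-.08,-.058,-.025,.025,.018,.059),bx(.05,.11,-.025,.025,.018,.068),bx(.07,.162,-.03,.03,.085,.178),bx(.125,.155,-.015,.015,.018,.17)]
def color(p):
    h=cv2.cvtColor(p["pixels"],cv2.COLOR_RGB2HSV).astype(int); return h[...,0],h[...,1],h[...,2]
def fit(ps,boxes,masks,model,occ,x0,step,z=None):
    def cost(v,full=False):
        T=pose(v[0],v[1],v[2],v[3] if len(v)>3 else 0); e=0;o=[]
        for p,b,m in zip(ps,boxes,masks):
            w=1-ras(p,[hull(p,T(c)) for c in occ],b) if occ else 1
            w=np.where(cv2.erode(np.float32(w*np.ones(m.shape)),np.ones((3,3)))>.99,1,0) if occ else 1
            d=np.abs(ras(p,[hull(p,T(model))],b)-m)*w; o.append((d.sum(),m.sum())); e+=d.sum() - (0 if not occ else 0)
        return o if full else e
    best=None
    for k in range(4):
        s=np.vstack([x0]+[np.array(x0)+np.eye(len(x0))[i]*step[i]*(1 if k%2 else -1) for i in range(len(x0))])
        r_=minimize(cost,x0,method="Nelder-Mead",options=dict(initial_simplex=s,xatol=1e-5,fatol=1e-2,maxiter=400)); x0=r_.x
    return r_.x,r_.fun,cost(r_.x,True)
E
cat > run1.py <<'E'
from fit import *
ps=[viewer.grab_frame("scene"),viewer.grab_frame("top")]
# tube
bo=[(160,200,234,245),(298,180,345,258)]; ms=[]
for p,b in zip(ps,bo):
    H,s,v=color(p); m=((s<60)&(v>110))|(((H<4)|(H>174))&(s>190)&(v>110))
    m=m[b[1]:b[3],b[0]:b[2]].astype(np.uint8); n,l,st,_=cv2.connectedComponentsWithStats(cv2.morphologyEx(m,cv2.MORPH_CLOSE,np.ones((3,3),np.uint8)))
    # keep tube component: nearest to expected centre
    c=(197-b[0],225-b[1]) if len(ms)==0 else (326-b[0],221-b[1])
    m=(l==l[int(c[1]),int(c[0])]).astype(float); ms.append(m)
x0=onz(ps[1],[[326,221]],.045)[0]; e=onz(ps[1],[[312,195],[340,247]],.045); d=e[0]-e[1]
print("init",x0,np.linalg.norm(d),np.arctan2(d[1],d[0]))
T=fit(ps,bo,ms,TUBE,None,[x0[0],x0[1],np.arctan2(d[1],d[0]),.045],[.008,.008,.08,.008]); print("tube",np.round(T[0],4),T[1:])
# gauge
bo=[(265,130,360,235),(158,160,262,222)]; mg=[]
for p,b in zip(ps,bo):
    H,s,v=color(p); m=(H>60)&(H<90)&(s>60)
    mg.append(m[b[1]:b[3],b[0]:b[2]].astype(float))
o=onz(ps[1],[[217,193]],.018)[0]
G=fit(ps,bo,mg,BASE,OCC,[o[0],o[1],1.65],[.012,.012,.08]); print("gauge",np.round(G[0],4),G[1:])
for n,p in zip(("s","t"),ps):
    im=cv2.cvtColor(p["pixels"],cv2.COLOR_RGB2BGR); k=5; 
    c=(130,365,145,280) if n=="s" else (160,262,158,370)
    big=cv2.resize(im,None,fx=k,fy=k,interpolation=cv2.INTER_NEAREST)
    tg=pose(*G[0]); tt=pose(*T[0])
    L=[hull(p,tt(TUBE)),hull(p,tg(BASE)),hull(p,tg(OCC[0]))]
    L+=[proj(p,tg([[.1,0,.06],[-.08,0,.06]])),proj(p,tg([[.085,0,.068],[.085,0,.12]]))]
    for q in L: cv2.polylines(big,[np.round((q+.5)*k).astype(int)],True,(0,0,255) if len(q)>2 else (255,0,255),1)
    cs=(130,236,160,352) if n=="s" else (160,256,158,348)
    if n=="s": big=big[130*k:250*k,200*k:360*k]
    else: big=big[160*k:260*k,158*k:318*k]
    cv2.imwrite(f"pics/ov_{n}.png",big)
E
time python3 run1.py
```

```text
init [ 0.44900991 -0.20226089  0.045     ] 0.18441414739537892 0.5554043838012257
tube [ 0.4508 -0.1995  0.5363  0.0465] (np.float64(94.59607843137255), [(np.float64(43.364705882352936), np.float64(440.0)), (np.float64(51.2313725490196), np.float64(385.0))])
gauge [0.5206 0.1393 1.8546] (np.float64(521.4274509803921), [(np.float64(374.7019607843137), np.float64(1394.0)), (np.float64(146.7254901960784), np.float64(1790.0))])
real	0m5.891s
user	0m3.960s
sys	0m0.331s
```

View pics/ov_s.png

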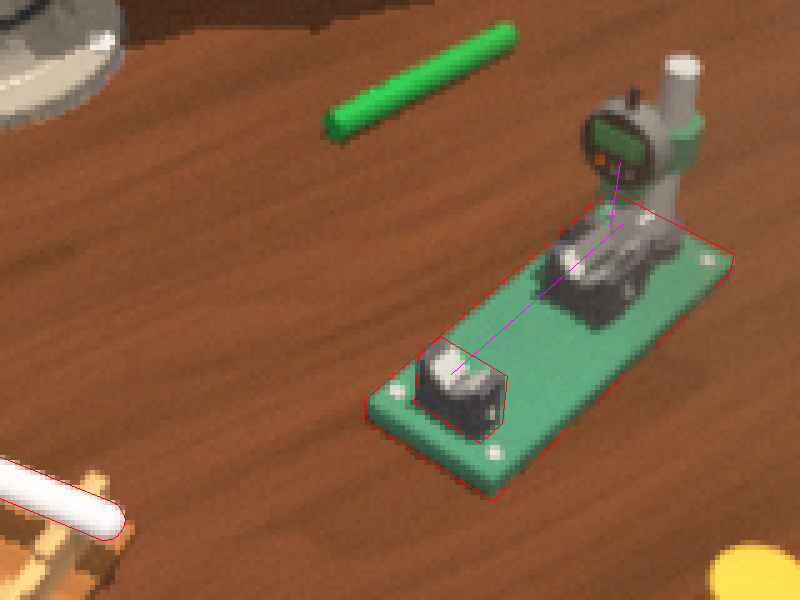

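View pics/ov_t.png

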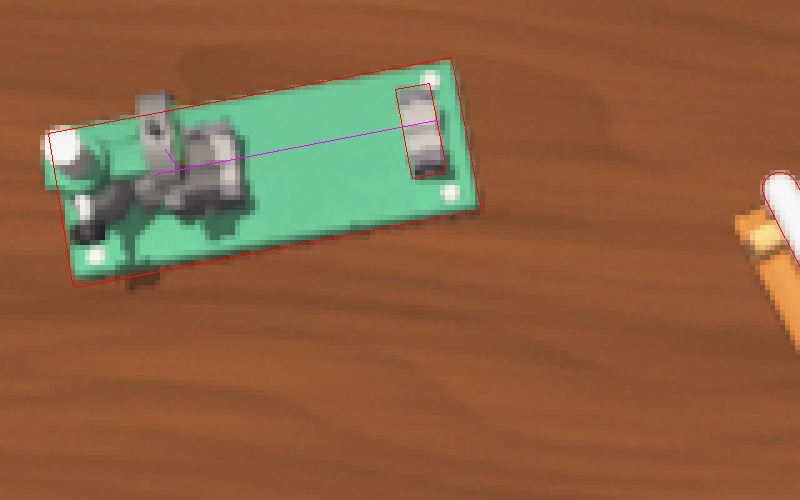

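The overlays agree to about 1–2 px. The tube tip falls at (105,525) in the scene overlay, and the gauge outline hugs the base, about 1 px off at its lower edge in the top view. Next I'll check how consistent the gauge fit is and plan the move.

```bash
cat >> h.py <<'E'
from scipy.spatial.transform import Rotation as Ro
def plan(P,yaw_line=None):
    """shift (scaled, tool axes) to TCP P, turn (scaled) to make tool x parallel to yaw_line, mod pi"""
    o=get_obs(); M=Ro.from_rotvec(o["orientation"]).as_matrix()
    s=M.T@(np.asarray(P)-o["tcp_pos"])/.2; t=None
    if yaw_line is not None:
        d=M.T@[np.cos(yaw_line),np.sin(yaw_line),0]; t=np.arctan2(d[1],d[0]); t=((t+np.pi/2)%np.pi-np.pi/2)/(np.pi/2)
    print("shift",np.round(s,4),"turn",t); return s,t
E
python3 - <<'E'
from h import *
o=get_obs();M=Ro.from_rotvec(o["orientation"]).as_matrix();print(np.round(M,3),"tool x yaw",np.arctan2(M[1,0],M[0,0]),"az",np.arctan2(o["tcp_pos"][1],o["tcp_pos"][0]))
plan([.45,.45,.30]); plan([.4508,-.1995,.2],.536); plan([.52,.13,.2],1.8546)
E
cat > run2.py <<'E'
from fit import *
ps=[viewer.grab_frame("scene"),viewer.grab_frame("top")]
bo=[(265,150,360,235),(158,160,262,222)]; mg=[]
for p,b in zip(ps,bo):
    H,s,v=color(p); m=(H>60)&(H<90)&(s>60); mg.append(m[b[1]:b[3],b[0]:b[2]].astype(float))
for sl in (slice(0,1),slice(1,2),slice(0,2)):
    G=fit(ps[sl],bo[sl],mg[sl],BASE,OCC,[.52,.139,1.85],[.006,.006,.03]); print(np.round(G[0],4),G[1:])
E
python3 run2.py
```

```text
[[-0.956  0.293  0.   ]
 [ 0.293  0.956  0.   ]
 [ 0.     0.    -1.   ]] tool x yaw 2.8438332780788502 az 1.2730269143881885
shift [-1.4909 -0.5641 -0.3434] turn None
shift [-2.4474 -3.6675  0.1565] turn -0.5307877035446018
shift [-2.2949 -1.991   0.1565] turn 0.6297654639613285
[0.5174 0.1417 1.8679] (np.float64(207.0392156862745), [(np.float64(207.0392156862745), np.float64(1267.0))])
[0.5211 0.1389 1.8396] (np.float64(126.50588235294119), [(np.float64(126.50588235294119), np.float64(1790.0))])
[0.5201 0.1391 1.8486] (np.float64(388.10588235294114), [(np.float64(243.3411764705882), np.float64(1267.0)), (np.float64(144.76470588235293), np.float64(1790.0))])
```

Emit:
{"api": "play_rows", "payload": {"commands": [[[-1,-0.75,-0.28,-0.1,0.4],[-1,-0.75,-0.28,-0.1,0.4],[-1,-0.75,-0.28,-0.1,0.4],[-1,-0.75,-0.28,-0.1,0.4],[-1,-0.75,-0.28,-0.1,0.4],[-1,-0.75,-0.28,-0.1,0.4]]]}}

```text
clock: 1.6
tcp_pos: [0.3283, 0.5457, 0.2521]
orientation: [1.418, 2.802, 0.002]
contact_force: [-0.4, -0.6, 0.2]
grip_width: 0.0852
gripper_force: 0.0
```

```bash
python3 -c "
from h import *
print(get_obs()['joints'],get_obs()['tcp_pos']);plan([.50,.35,.25],.536)"
```

```text
[-1.27301194  0.39818025  0.19570858  1.64077256 -0.08289454  1.10969686
 -0.42155805] [0.32834869 0.54573212 0.25211055]
shift [-1.2969  0.1119  0.0115] turn -0.9377087072055131
```

Emit:
{"api": "play_rows", "payload": {"commands": [[[-1,-1,0.1,0,0.4],[-1,-1,0.1,0,0.4],[-1,-1,0.1,0,0.4],[-1,-1,0.1,0,0.4],[-1,-1,0.1,0,0.4],[-1,-1,0.1,0,0.4]]]}}

```text
clock: 2.1
tcp_pos: [0.4666, 0.3932, 0.2517]
orientation: [2.214, 2.223, 0.0]
contact_force: [0.3, -1.2, 0.1]
grip_width: 0.0853
gripper_force: 0.0
```

```bash
python3 -c "
from h import *
print(get_obs()['joints'],get_obs()['tcp_pos']);plan([.55,.15,.25],.536)"
```

```text
[-1.10100705  0.36541764  0.38785503  1.71616443 -0.14837545  1.08909103
 -0.66330332] [0.46658483 0.39317332 0.25174645]
shift [-1.2175  0.412   0.0134] turn 0.6613847369676435
```

Emit:
{"api": "play_rows", "payload": {"commands": [[[-1,-1,0.4,0,0.3],[-1,-1,0.4,0,0.3],[-1,-1,0.4,0,0.3],[-1,-1,0.4,0,0.3],[-1,-1,0.4,0,0.3],[-1,-1,0.4,0,0.3]]]}}

```text
clock: 2.6
tcp_pos: [0.5467, 0.1941, 0.2518]
orientation: [2.666, 1.656, 0.0]
contact_force: [1.1, -1.3, 0.4]
grip_width: 0.0852
gripper_force: 0.0
```

```bash
python3 -c "
from h import *
print(get_obs()['joints'],get_obs()['tcp_pos']);plan([.4508,-.1995,.2],.536)"
```

```text
[-0.88673655  0.32978698  0.55428375  1.7948659  -0.19174923  1.07060805
 -0.72340973] [0.54667099 0.19409832 0.25182252]
shift [-1.9761  0.4418  0.2638] turn 0.3664395130219051
```

Emit:
{"api": "play_rows", "payload": {"commands": [[[-1,-1,0.3,0,0.36],[-1,-1,0.3,0,0.36],[-1,-1,0.3,0,0.36],[-1,-1,0.3,0,0.36],[-1,-1,0.3,0,0.36],[-1,-1,0.3,0,0.36]]]}}

```text
clock: 3.1
tcp_pos: [0.5087, -0.0122, 0.2517]
orientation: [3.026, 0.84, -0.001]
contact_force: [0.2, -0.6, -1.0]
grip_width: 0.0857
gripper_force: 0.0
```

```bash
python3 -c "
from h import *
print(get_obs()['joints'],get_obs()['tcp_pos']);plan([.4508,-.1995,.14],.536)"
```

```text
[-0.74957273  0.21351404  0.76175641  1.96037761 -0.16930181  1.03197464
 -0.94088692] [ 0.50874959 -0.01219117  0.25173422]
shift [-0.7307  0.6523  0.5602] turn 0.00362807318846722
```

Emit:
{"api": "play_rows", "payload": {"commands": [[[-1,-0.73,0.652,0.2,0.0036],[-1,-0.73,0.652,0.2,0.0036],[-1,-0.73,0.652,0.2,0.0036],[-1,-0.73,0.652,0.2,0.0036],[-1,-0.73,0.652,0.4,0.0036],[-1,-0.73,0.652,0.56,0.0036],[-1,-0.73,0.652,0.56,0.0036]]]}}

```text
clock: 3.68
tcp_pos: [0.4504, -0.1918, 0.1343]
orientation: [-3.022, -0.847, 0.013]
contact_force: [-1.2, 1.2, -0.3]
grip_width: 0.0856
gripper_force: 0.0
```

Run:
```python
from h import *
print(get_obs()['joints'],get_obs()['tcp_pos']);plan([.4508,-.1995,.027],.536)
P=get_obs()["tcp_pos"]
p=viewer.grab_frame("scene"); q=viewer.grab_frame("top")
def crop(p,l,t,w,h,k):
    im=cv2.cvtColor(p["pixels"],cv2.COLOR_RGB2BGR); im=cv2.resize(im[t:t+h,l:l+w],None,fx=k,fy=k,interpolation=2)
    u=(proj(p,[P])[0]-[l,t]+.5)*k; cv2.circle(im,tuple(int(a) for a in u),4,(255,0,255),1); return im
cv2.imwrite("pics/a1.png",np.hstack([crop(p,150,150,100,120,4),crop(q,290,160,100,120,4)]))
```

```text
[-0.33188703  0.38167582  0.74907244  2.11263388 -0.36304619  0.78582848
 -0.37961404] [ 0.45041343 -0.19183301  0.1342706 ]
shift [-0.0144  0.0367  0.5363] turn 0.00667063216148157
```

View pics/a1.png

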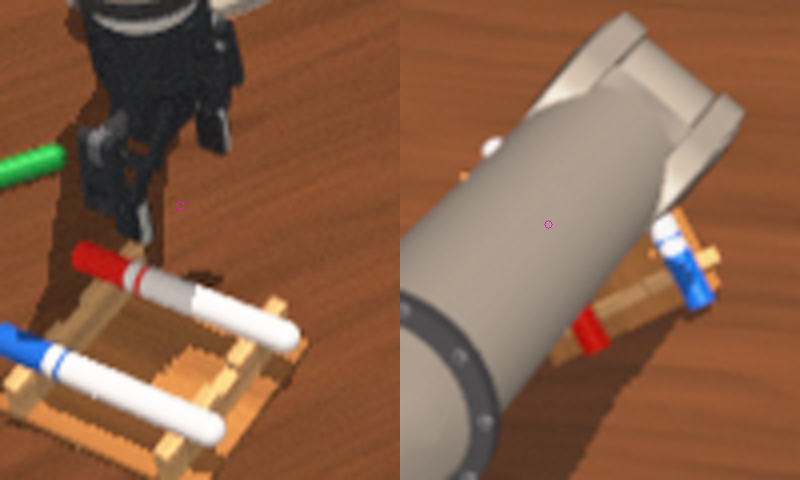

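The left panel shows the fingertips at (140,240) and (222,150), on either side of the red tube's mid-length. Lowering now.

```bash
python3 -c "
from h import *
print(get_obs()['tcp_pos'],get_obs()['clock']);plan([.4508,-.1995,.027],.536)"
```

```text
[ 0.45364912 -0.19102262  0.13831359] 3.7833
shift [-0.0325  0.0303  0.5566] turn 0.0074019577520206435
```

Emit:
{"api": "play_rows", "payload": {"commands": [[[-1,0,0,0,0],[-1,0,0,0,0],[-1,0,0,0,0]]]}}

```text
clock: 4.03
tcp_pos: [0.4561, -0.1914, 0.141]
orientation: [3.024, 0.85, 0.005]
contact_force: [-0.2, -0.6, -0.2]
grip_width: 0.0855
gripper_force: 0.0
```

```bash
python3 -c "
from h import *
print(get_obs()['tcp_pos'],get_obs()['clock']);plan([.4508,-.1995,.027],.536)"
```

```text
[ 0.45610627 -0.19136643  0.14099902] 4.0333
shift [-0.0456  0.02    0.5699] turn 0.007527416550071007
```

Emit:
{"api": "play_rows", "payload": {"commands": [[[-1,-0.045,0.02,0.1,0.0075],[-1,-0.045,0.02,0.25,0.0075],[-1,-0.045,0.02,0.4,0.0075],[-1,-0.045,0.02,0.5,0.0075],[-1,-0.045,0.02,0.57,0.0075],[-1,-0.045,0.02,0.57,0.0075],[-1,-0.045,0.02,0.57,0.0075],[-1,-0.045,0.02,0.57,0.0075]]]}}

```text
clock: 4.7
tcp_pos: [0.4499, -0.2004, 0.0267]
orientation: [3.029, 0.828, 0.003]
contact_force: [0.2, -0.2, 0.8]
grip_width: 0.0854
gripper_force: 0.0
```

Emit:
{"api": "play_rows", "payload": {"commands": [[[0.3,0,0,0,0],[1,0,0,0,0],[1,0,0,0,0],[1,0,0,0,0],[1,0,0,0,0],[1,0,0,0,0],[1,0,0,0,0],[1,0,0,0,0],[1,0,0,0,0]]], "grip_force": 60}}

```text
clock: 5.45
tcp_pos: [0.4489, -0.2005, 0.0256]
orientation: [-3.031, -0.827, -0.001]
contact_force: [-1.6, -0.3, 4.9]
grip_width: 0.0205
gripper_force: 58.4
```

```bash
python3 -c "
from h import *
print(get_obs());plan([.4508,-.1995,.027],.536)"
```

```text
{'clock': 5.45, 'joints': array([-0.15320258,  0.56564325,  0.56488599,  2.16617441, -0.57354473,
        0.55782101, -0.19874682]), 'qvel': array([ 8.54075862e-04, -2.41653964e-03, -1.51259807e-03,  1.20461124e-04,
        1.23798894e-03, -1.38822243e-03, -7.31830749e-05]), 'tau': array([ 1.18730036e-01, -4.26880682e+01,  8.30216557e+00, -1.35265240e+01,
       -5.56660918e-03, -2.97958944e-01,  1.02034330e-02]), 'tcp_pos': array([ 0.44886032, -0.20047434,  0.02564988]), 'orientation': array([-3.03079336e+00, -8.26965258e-01, -9.05532820e-04]), 'contact_force': array([-1.63661907, -0.25303793,  4.87994561]), 'moment': array([ 0.15595527,  0.1569928 , -0.06962907]), 'gripper_force': 58.36017072200775, 'grip_width': 0.020492573918424076}
shift [ 0.0108  0.0007 -0.0067] turn -0.0020749517310722394
```

Emit:
{"api": "play_rows", "payload": {"commands": [[[1,0,0,-0.1,0],[1,0,0,-0.25,0],[1,0,0,-0.4,0],[1,0,0,-0.6,0],[1,0,0,-0.8,0],[1,0,0,-0.8,0],[1,0,0,-0.8,0]]]}}

```text
clock: 6.03
tcp_pos: [0.45, -0.2005, 0.1872]
orientation: [3.03, 0.828, 0.007]
contact_force: [0.1, -0.2, -1.6]
grip_width: 0.0202
gripper_force: 58.8
```

```bash
python3 -c "
from h import *
print(get_obs()['tcp_pos'],get_obs()['joints'],get_obs()['contact_force'])
g=np.array([.520,.139]);u=np.array([np.cos(1.85),np.sin(1.85)]);t=g-u*.045;print(t)
plan([*t,.185],1.85);plan([.53,-.03,.185],1.85)"
```

```text
[ 0.44998309 -0.20054534  0.18717995] [-0.39740528  0.29485368  0.83293673  2.07142625 -0.28446479  0.88445168
 -0.44153513] [ 0.09615705 -0.19929892 -1.61765552]
[0.53240156 0.09574262]
shift [ 1.1081 -1.0661  0.0132] turn -0.8381381119236146
shift [ 0.7781 -0.5308  0.013 ] turn -0.8381381119236146
```

Emit:
{"api": "play_rows", "payload": {"commands": [[[1,0.05,-0.05,0,-0.04],[1,0.15,-0.1,0,-0.11],[1,0.25,-0.17,0,-0.19],[1,0.35,-0.24,0,-0.27],[1,0.45,-0.31,0,-0.35],[1,0.55,-0.38,0,-0.43],[1,0.63,-0.44,0,-0.51],[1,0.7,-0.49,0,-0.59],[1,0.75,-0.52,0,-0.67],[1,0.78,-0.53,0,-0.75],[1,0.78,-0.53,0,-0.81],[1,0.78,-0.53,0,-0.838]]]}}

```text
clock: 7.03
tcp_pos: [0.5279, -0.0281, 0.1831]
orientation: [-1.877, -2.515, 0.004]
contact_force: [-0.8, 0.3, -0.1]
grip_width: 0.02
gripper_force: 58.9
```

Emit:
{"api": "play_rows", "payload": {"commands": [[[1,0,0,0,0],[1,0,0,0,0],[1,0,0,0,0]]]}}

```text
clock: 7.28
tcp_pos: [0.5283, -0.0295, 0.1843]
orientation: [-1.891, -2.506, 0.002]
contact_force: [0.4, -0.3, -0.5]
grip_width: 0.0201
gripper_force: 58.9
```

```bash
python3 -c "
from h import *
print(get_obs()['tcp_pos'],get_obs()['joints'],get_obs()['contact_force'])
plan([.5324,.0957,.185],1.85);plan([.5324,.0957,.085],1.85)"
```

```text
[ 0.52832994 -0.02946806  0.18426887] [-0.44389407  0.31147239  0.46520664  1.97486264 -0.17676639  0.89640046
  0.39121067] [ 0.40543539 -0.2924004  -0.4713979 ]
shift [ 0.5962  0.1913 -0.0038] turn -0.0007687581969812394
shift [0.596  0.1924 0.4962] turn -0.0007687581969812394
```

Emit:
{"api": "play_rows", "payload": {"commands": [[[1,0.15,0.05,0,0],[1,0.33,0.11,0,0],[1,0.5,0.16,0,0],[1,0.596,0.192,0.1,0],[1,0.596,0.192,0.25,0],[1,0.596,0.192,0.4,0],[1,0.596,0.192,0.49,0],[1,0.596,0.192,0.49,0],[1,0.596,0.192,0.49,0],[1,0.596,0.192,0.49,0]]]}}

```text
clock: 8.12
tcp_pos: [0.5341, 0.0953, 0.0883]
orientation: [1.892, 2.507, 0.002]
contact_force: [-0.4, 0.0, -1.2]
grip_width: 0.0204
gripper_force: 58.9
```

Run:
```python
from fit import *
o=get_obs();P=o["tcp_pos"];print(P,o["contact_force"]);plan([.5324,.0957,.085],1.85)
ps=[viewer.grab_frame("scene"),viewer.grab_frame("top")]
tg=pose(.520,.139,1.85);M=Ro.from_rotvec(o["orientation"]).as_matrix();yw=np.arctan2(M[1,0],M[0,0]);print("yaw",yw)
tt=pose(P[0],P[1],yw,P[2]+.019)
ims=[]
for p,(l,t,w,h,k) in zip(ps,[(265,140,90,100,5),(165,150,70,100,5)]):
    im=cv2.cvtColor(p["pixels"],cv2.COLOR_RGB2BGR); im=cv2.resize(im[t:t+h,l:l+w],None,fx=k,fy=k,interpolation=cv2.INTER_NEAREST)
    for X in (tt(TUBE),tg(BASE)): cv2.polylines(im,[np.round((hull(p,X)-[l,t]+.5)*k).astype(int)],True,(0,0,255),1)
    ims.append(im)
cv2.imwrite("pics/a2.png",np.hstack(ims))
```

```text
[0.53405612 0.09531564 0.08825733] [-0.43149687  0.02524175 -1.23314902]
shift [ 0.0041 -0.0075  0.0163] turn -0.0008863504488604573
yaw 1.8486075804557847
```

View pics/a2.png

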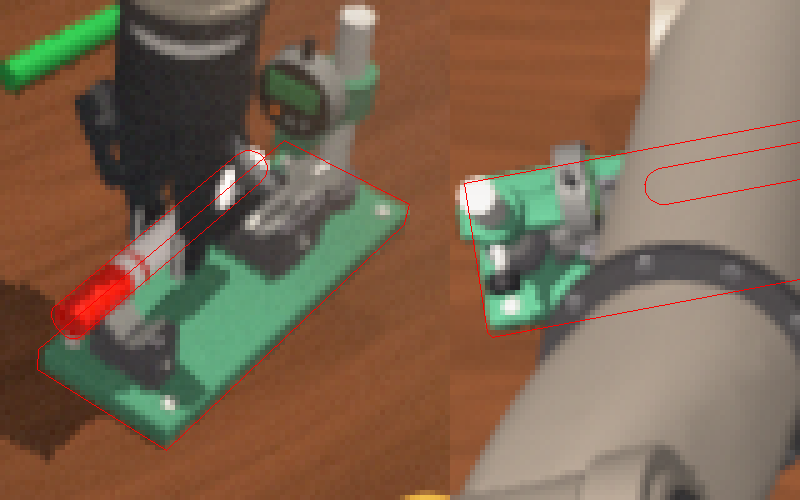

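The left panel shows the held tube, with its tip at (255,160), matching the model to about 1 px above the V. Now lowering with force checks.

Emit:
{"api": "play_rows", "payload": {"commands": [[[1,0,-0.0075,0.07,0],[1,0,-0.0075,0.14,0],[1,0,-0.0075,0.19,0],[1,0,-0.0075,0.19,0],[1,0,-0.0075,0.19,0],[1,0,-0.0075,0.19,0]]]}}

```text
clock: 8.72
tcp_pos: [0.5325, 0.095, 0.0501]
orientation: [1.891, 2.507, 0.002]
contact_force: [0.9, -0.7, 0.6]
grip_width: 0.0202
gripper_force: 58.9
```

Emit:
{"api": "play_rows", "payload": {"commands": [[[1,0,0,0.015,0],[1,0,0,0.025,0],[1,0,0,0.025,0],[1,0,0,0.025,0]]]}}

```text
clock: 9.05
tcp_pos: [0.5318, 0.095, 0.0443]
orientation: [-1.892, -2.508, -0.0]
contact_force: [0.8, 0.5, -1.1]
grip_width: 0.0202
gripper_force: 58.9
```

```bash
cat > st.py <<'E'
from h import *
o=get_obs();P=o["tcp_pos"];M=Ro.from_rotvec(o["orientation"]).as_matrix();yw=np.arctan2(M[1,0],M[0,0])
c,s=np.cos(1.85),np.sin(1.85);R=np.array([[c,s,0],[-s,c,0],[0,0,1]])
print("t",o["clock"],"gauge pos",np.round(R@(P-[.520,.139,0]),4),"F(gauge)",np.round(R@o["contact_force"],2),"M(g)",np.round(R@o["moment"],2),"yaw",round(yw,4),"tool z tilt(g)",np.round(R@M[:,2],4),"grip",o["grip_width"])
E
python3 st.py
```

```text
t 9.05 gauge pos [-0.0456  0.0008  0.0443] F(gauge) [ 0.27 -0.87 -1.11] M(g) [ 0.02 -0.01  0.  ] yaw 1.8493 tool z tilt(g) [ 0.  0. -1.] grip 0.02023472557052993
```

Emit:
{"api": "play_rows", "payload": {"commands": [[[1,0,0,0.005,0],[1,0,0,0.01,0],[1,0,0,0.01,0],[1,0,0,0.01,0]]]}}

```text
clock: 9.38
tcp_pos: [0.5318, 0.0949, 0.0422]
orientation: [-1.891, -2.508, 0.0]
contact_force: [-0.2, 0.4, -0.7]
grip_width: 0.0202
gripper_force: 58.9
```

```bash
python3 st.py
```

```text
t 9.3833 gauge pos [-0.0456  0.0008  0.0422] F(gauge) [ 0.46  0.12 -0.71] M(g) [-0.04  0.01  0.03] yaw 1.8493 tool z tilt(g) [-0.e+00  2.e-04 -1.e+00] grip 0.02024611835069516
```

Emit:
{"api": "play_rows", "payload": {"commands": [[[1,0,0,0.003,0],[1,0,0,0.005,0],[1,0,0,0.005,0],[1,0,0,0.005,0]]]}}

```text
clock: 9.72
tcp_pos: [0.5318, 0.0949, 0.0413]
orientation: [-1.892, -2.508, 0.0]
contact_force: [-0.1, -0.8, -1.0]
grip_width: 0.0204
gripper_force: 58.9
```

```bash
python3 st.py
```

```text
t 9.7167 gauge pos [-0.0456  0.0008  0.0413] F(gauge) [-0.73  0.27 -0.98] M(g) [ 0.04 -0.01  0.03] yaw 1.8493 tool z tilt(g) [ 0.  0. -1.] grip 0.020352733741907506
```

Still no contact. I'll go on in 0.5–1 mm steps.

Emit:
{"api": "play_rows", "payload": {"commands": [[[1,0,0,0.003,0],[1,0,0,0.005,0],[1,0,0,0.005,0],[1,0,0,0.005,0]]]}}

```text
clock: 10.05
tcp_pos: [0.5321, 0.0951, 0.0406]
orientation: [1.891, 2.508, 0.001]
contact_force: [-0.1, 1.4, 3.7]
grip_width: 0.0202
gripper_force: 59.3
```

```bash
python3 st.py
```

```text
t 10.05 gauge pos [-0.0456  0.0005  0.0406] F(gauge) [ 1.35 -0.25  3.74] M(g) [ 0.13  0.02 -0.03] yaw 1.8493 tool z tilt(g) [ 1.e-04 -6.e-04 -1.e+00] grip 0.020221222154248555
```

Emit:
{"api": "play_rows", "payload": {"commands": [[[1,0,0,0.003,0],[1,0,0,0.003,0],[1,0,0,0.003,0]]]}}

```text
clock: 10.3
tcp_pos: [0.5321, 0.0951, 0.0403]
orientation: [1.892, 2.508, 0.001]
contact_force: [-1.4, -1.1, 8.1]
grip_width: 0.0202
gripper_force: 59.9
```

```bash
python3 st.py
```

```text
t 10.3 gauge pos [-0.0455  0.0005  0.0403] F(gauge) [-0.71  1.64  8.06] M(g) [ 0.4  -0.03 -0.03] yaw 1.8492 tool z tilt(g) [ 4.e-04 -6.e-04 -1.e+00] grip 0.020208131030039145
```

Emit:
{"api": "play_rows", "payload": {"commands": [[[1,0,0,-0.007,0],[1,0,0,-0.007,0],[1,0.03,0,-0.007,0],[1,0.06,0,-0.007,0],[1,0.09,0,-0.007,0],[1,0.12,0,-0.007,0],[1,0.15,0,-0.007,0],[1,0.15,0,-0.007,0],[1,0.15,0,-0.007,0]]]}}

```text
clock: 11.05
tcp_pos: [0.5235, 0.1257, 0.0412]
orientation: [-1.889, -2.509, -0.002]
contact_force: [0.9, 3.5, 2.0]
grip_width: 0.0202
gripper_force: 59.2
```

```bash
python3 st.py
```

```text
t 11.05 gauge pos [-0.0138  0.0003  0.0412] F(gauge) [ 3.08 -1.83  2.04] M(g) [-0.37 -0.73 -0.27] yaw 1.8507 tool z tilt(g) [ 1.5e-03 -6.0e-04 -1.0e+00] grip 0.020165547682792086
```

Emit:
{"api": "play_rows", "payload": {"commands": [[[1,0.02,0,0,0],[1,0.04,0,0,0],[1,0.06,0,0,0],[1,0.075,0,0,0],[1,0.075,0,0,0],[1,0.075,0,0,0]]]}}

```text
clock: 11.55
tcp_pos: [0.5201, 0.138, 0.0413]
orientation: [1.892, 2.507, 0.001]
contact_force: [4.7, -1.8, 1.7]
grip_width: 0.0206
gripper_force: 59.1
```

```bash
python3 st.py
```

```text
t 11.55 gauge pos [-0.001   0.0002  0.0413] F(gauge) [-3.03 -3.98  1.72] M(g) [-0.7   0.56 -0.28] yaw 1.8487 tool z tilt(g) [-4.0e-04 -1.2e-03 -1.0e+00] grip 0.02063389686466236
```

Emit:
{"api": "play_rows", "payload": {"commands": [[[1,0,0.002,0,0.005],[1,0,0.002,0,0.005],[1,0,0.002,0,0.005]]]}}

```text
clock: 11.8
tcp_pos: [0.5201, 0.1381, 0.0412]
orientation: [1.901, 2.5, 0.0]
contact_force: [3.9, -2.8, 2.1]
grip_width: 0.02
gripper_force: 59.2
```

```bash
python3 st.py
```

```text
t 11.8 gauge pos [-0.0009  0.0002  0.0412] F(gauge) [-3.78 -2.98  2.05] M(g) [-0.53  0.67 -0.08] yaw 1.8413 tool z tilt(g) [-2.e-04 -4.e-04 -1.e+00] grip 0.0200454259736886
```

Emit:
{"api": "play_rows", "payload": {"commands": [[[1,0.01,0,0,0],[1,0.015,0,0,0],[1,0.015,0,0,0],[1,0.015,0,0,0]]]}}

```text
clock: 12.13
tcp_pos: [0.5193, 0.1412, 0.0411]
orientation: [1.902, 2.5, 0.001]
contact_force: [4.4, -2.9, 0.6]
grip_width: 0.0204
gripper_force: 59.0
```

```bash
python3 st.py
```

```text
t 12.1333 gauge pos [0.0023 0.0001 0.0411] F(gauge) [-3.98 -3.45  0.56] M(g) [-0.74  0.71 -0.14] yaw 1.8412 tool z tilt(g) [-1.e-04 -5.e-04 -1.e+00] grip 0.020372990533082194
```

Emit:
{"api": "play_rows", "payload": {"commands": [[[1,0,0.002,0,0.001],[1,0.01,0.003,0,0.002],[1,0.01,0.003,0,0.002],[1,0.01,0.003,0,0.002]]]}}

```text
clock: 12.47
tcp_pos: [0.5188, 0.1437, 0.041]
orientation: [-1.905, -2.498, 0.0]
contact_force: [3.9, -1.2, 1.7]
grip_width: 0.0203
gripper_force: 59.0
```

```bash
python3 st.py
```

```text
t 12.4667 gauge pos [ 0.0048 -0.0001  0.041 ] F(gauge) [-2.2  -3.44  1.66] M(g) [-0.53  0.45 -0.09] yaw 1.8387 tool z tilt(g) [ 3.e-04  4.e-04 -1.e+00] grip 0.02026227580873499
```

Emit:
{"api": "play_rows", "payload": {"commands": [[[1,0.005,0,0,0],[1,0.01,0,0,0],[1,0.01,0,0,0],[1,0.01,0,0,0]]]}}

```text
clock: 12.8
tcp_pos: [0.5184, 0.1451, 0.041]
orientation: [-1.905, -2.498, 0.001]
contact_force: [3.3, -3.5, 0.2]
grip_width: 0.02
gripper_force: 59.0
```

```bash
python3 st.py
```

```text
t 12.8 gauge pos [ 0.0063 -0.0001  0.041 ] F(gauge) [-4.28 -2.16  0.22] M(g) [-0.48  0.77 -0.08] yaw 1.8382 tool z tilt(g) [-2.e-04  4.e-04 -1.e+00] grip 0.020025609575404356
```

Emit:
{"api": "play_rows", "payload": {"commands": [[[1,0.005,0.002,0,0],[1,0.01,0.002,0,0],[1,0.01,0.002,0,0],[1,0.01,0.002,0,0]]]}}

```text
clock: 13.13
tcp_pos: [0.5184, 0.1452, 0.041]
orientation: [1.906, 2.496, -0.003]
contact_force: [4.0, -6.9, 0.3]
grip_width: 0.0203
gripper_force: 59.0
```

```bash
python3 st.py
```

```text
t 13.1333 gauge pos [ 0.0064 -0.0002  0.041 ] F(gauge) [-7.73 -1.92  0.33] M(g) [-0.36  1.68 -0.01] yaw 1.8372 tool z tilt(g) [-2.e-03  9.e-04 -1.e+00] grip 0.0202548767639426
```

Emit:
{"api": "play_rows", "payload": {"commands": [[[1,0.005,0,0,0],[1,0.005,0,0,0],[1,0.005,0,0,0]]]}}

```text
clock: 13.38
tcp_pos: [0.5183, 0.1453, 0.041]
orientation: [1.907, 2.495, -0.004]
contact_force: [5.1, -10.0, 1.1]
grip_width: 0.0206
gripper_force: 59.0
```

```bash
python3 st.py
```

```text
t 13.3833 gauge pos [ 0.0065 -0.0001  0.041 ] F(gauge) [-11.04  -2.12   1.15] M(g) [-0.34  2.16  0.06] yaw 1.8364 tool z tilt(g) [-2.9e-03  8.0e-04 -1.0e+00] grip 0.020577880685978142
```

Emit:
{"api": "play_rows", "payload": {"commands": [[[1,-0.008,0.002,0,0],[1,-0.008,0.002,0.003,0],[1,-0.008,0.002,0.006,0],[1,-0.008,0.002,0.006,0],[1,-0.008,0.002,0.006,0]]]}}

```text
clock: 13.8
tcp_pos: [0.5185, 0.1452, 0.0407]
orientation: [-1.907, -2.496, 0.003]
contact_force: [-0.1, -7.1, 13.4]
grip_width: 0.0202
gripper_force: 60.5
```

```bash
python3 st.py
```

```text
t 13.8 gauge pos [ 0.0064 -0.0003  0.0407] F(gauge) [-6.84  2.08 13.38] M(g) [ 0.69  1.4  -0.01] yaw 1.837 tool z tilt(g) [-6.0e-04  1.5e-03 -1.0e+00] grip 0.02017377221220234
```

Emit:
{"api": "play_rows", "payload": {"commands": [[[1,-0.002,-0.001,-0.0015,0],[1,-0.002,-0.001,-0.0015,0],[1,-0.002,-0.001,-0.0015,0],[1,-0.002,-0.001,-0.0015,0],[1,-0.002,-0.001,-0.0015,0],[1,-0.002,-0.001,-0.0015,0]]]}}

```text
clock: 14.3
tcp_pos: [0.5185, 0.1453, 0.0407]
orientation: [-1.906, -2.497, 0.002]
contact_force: [-0.2, -6.8, 10.0]
grip_width: 0.0204
gripper_force: 59.9
```

```bash
python3 st.py
python3 - <<'E'
from fit import *
p=viewer.grab_frame("scene"); q=viewer.grab_frame("top")
f=lambda p,l,t,w,h:cv2.resize(cv2.cvtColor(p["pixels"],cv2.COLOR_RGB2BGR)[t:t+h,l:l+w],None,fx=5,fy=5,interpolation=2)
cv2.imwrite("pics/a3.png",np.hstack([f(p,265,140,90,100),f(q,165,150,70,100)]))
E
python3 st.py
```

```text
t 14.3 gauge pos [ 0.0064 -0.0003  0.0407] F(gauge) [-6.45  2.06 10.04] M(g) [ 0.31  1.23 -0.07] yaw 1.8375 tool z tilt(g) [-4.0e-04  1.1e-03 -1.0e+00] grip 0.02040394498251377
t 14.4 gauge pos [ 0.0064 -0.0003  0.0407] F(gauge) [-6.36  1.9   9.5 ] M(g) [ 0.33  1.26 -0.07] yaw 1.8374 tool z tilt(g) [-5.0e-04  1.1e-03 -1.0e+00] grip 0.020069161661814085
```

View pics/a3.png

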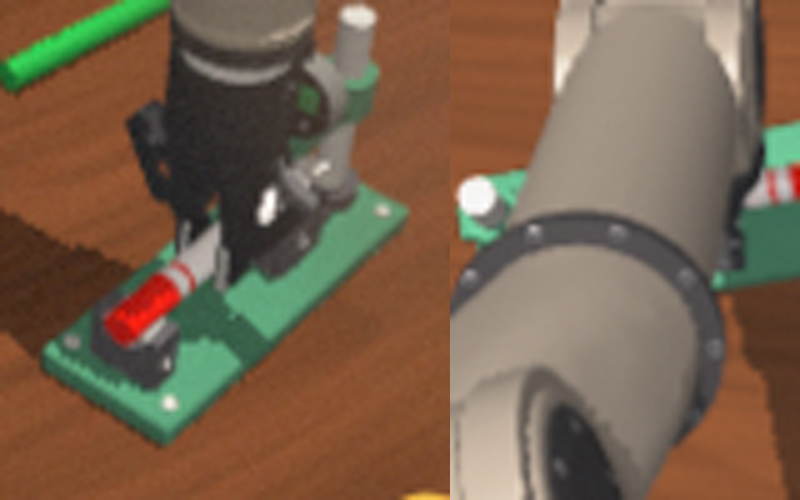

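The picture shows the tube lying in the V with its red cap on the near rest at about (140,310), clear of the indicator. The push reads about 10 N down and nearly balanced. The stop was met where I expected it.

```bash
python3 -c "
from h import *
print(r.hand_in())"
```

```text
the job is handed in; nothing more can be done
None
```

I handed the job in at about 14.4 s on the robot clock, with the red-capped tube in the V, its round end against the stop, and the gripper still pressing it down with about 10 N. The verdict was not shown to me, and I could not read the foot lift or the V-face forces directly.

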